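Snap the proud bore cover home on the welding table

ROBOT

A 7-joint arm with a two-finger parallel gripper is mounted at the origin on the work surface. World frame = base frame: x ahead of the robot, y to its left, z up, the work surface at z = 0. Lengths are in m, angles in rad, forces in N, time in s.
With the tool pointing down it reaches from about 0.4 to 0.875 m from the base axis. Payload 4.4 kg.
Tool frame: the origin (TCP) lies at the very end of the fingers, on their centre line; the grasp point (between the pads) lies 19 mm behind it (arm.grip_depth is the distance from the TCP to the grasp point, in m); z points along the fingers, y is the line along which they close (so a half turn about z gives the same grasp; the last joint's range is limited). The gripper opens to 85 mm and grips with 20 to 120 N. Pads are 22 mm wide; open, the fingers measure 114 mm over their backs; the gripper's body (76 mm by 85 mm) begins 54 mm behind the grasp point. The pads swing forward as they close: fully open they stand 13 mm farther back than shut.
Start: joints at [1.156, 0.628, 0.038, 1.517, -0.027, 0.996, -0.02], TCP at [0.222, -0.611, 0.231] pointing down, gripper open.
Joint ranges: [-3.06, 3.06], [-0.37, 2.12], [-1.25, 1.32], [0.18, 2.47], [-1.1, 4.24], [0.23, 1.98], [-2.94, 2.94]. Speed limits (rad/s): [2.57, 2.57, 3.14, 3.14, 3.14, 3.14, 3.14].

INTERFACE

Orientations are given as a rotation vector (axis times angle).
In Python, from bench import arm gives the robot as it stands.
- The arm moves only by the tool move_arm, never from a script. Its argument "targets" is a list of rows, each a list of 3 entries, a list of its own where there are three numbers: the turn, a rotation vector about the tool's x, y, z in rad, then the shift along the tool's x, y, z in m, then the gripper's target within -1 to 1 (fully open at 1, half-way at 0, shut at -1). In form: [[[rx, ry, rz], [dx, dy, dz], gripper], ...]. A call has 1 to 12 rows; each row shifts and turns the commanded pose from where the row before left it, along the tool's axes as they then stand; what a row does not reach is not made up. A row lasts 1/12 s, in which the tool goes at most 41.7 mm and 7.16 degrees, less where a joint would pass 70% of its speed; a pose out of reach is approached as far as the arm can. A call is refused whole if a number of a shift passes 0.0417 or a number of a turn 0.125, either way. A call with a gripper value outside its range is refused whole. The fingers move at their own pace and stop on an object; the grip force is fixed at half the most. Time passes only in rows, so rows that do not move let the fingers close. It gives the time, the measured TCP pose, the force, the opening and the grip force at its end, in the units of the state.
- arm.sense(): the state, without advancing time (a new reading comes with each control period).
- arm.snapshot(name): name is "scene" or "top" or "wrist"; returns the picture (480x640x3 uint8, blue, green, red); there is no depth.
- arm.camera_info(name): a dict with "vfov" (degrees; the focal length in pixels is half the picture's height over the tangent of half this angle, whatever the lens; pixels are square), "cx", "cy" (the principal point, pixels), "R" (3x3) and "t" (3): a world point X has camera coordinates R X + t; the wrist camera has in their place "T_tool_cam" (4x4, takes a point from camera to tool coordinates, whose origin is the TCP and whose axes are the flange's). Camera axes: x right, y down, z forward; pixel columns grow to the right and rows downward; lengths in m; the calibration is good to about 2 mm. A picture is of the moment at which its call begins: read the wrist's pose just before it. camera_info takes no time and is no camera call.
- arm.job_done(): hands the job in; it is judged then, once.
The state is a dict: "t": time; "q": joint angles; "qvel": joint speeds; "effort": joint torques, N m; "position": TCP position; "tcp_rot": TCP orientation; "wrist_force": force on the tool from outside, world axes, zero at the start; "ft_torque": the same for the moment, N m; "grip_width": finger opening in m; "gripper_force": force on a finger pad.
Only numpy, scipy, OpenCV 4.12 (cv2) and the standard library are available. Lean on these libraries where they do the work, as an engineer would, in place of code of your own. Each camera call takes 0.05 s, during which the arm holds its last target. There are 200 camera calls.

TASK

One of the round bore covers on the fixture blocks was never pressed in and still stands proud of its block. Pick up the broad-footed setting punch, press that cover straight down with it, steadily and without the gripper touching cover or block, until it is fully home. Then stand the punch upright on the table again, about where you took it from.

Things in the scene. Friction and masses are not known exactly. Their poses are not given: they have to be found in the camera images.
- punch: Setting punch: loose round aluminium part, 0.15-0.3 kg, 115 mm tall, upright on its broad foot (disc 40 mm across, 18 mm high), tapering by 26 mm height to a straight 28 mm handle up to the top; hold it 75-100 mm up. One of three turned parts nearest the robot; the others have a thick head on a thinner stem, and a conical point. Origin: centre of the foot's underside, z up the handle.
- block: Grey block whose cover stands proud, fixed to the table: 90 mm (x) by 70 mm (y), 50 mm high, 47 mm bore in the middle of its top. Origin: centre of its underside, z up. One of three like blocks in a row beyond the punch, in any order, turned up to 23 degrees: another has its cover already home, the third an open bore without a cover.
- cover (a joint): Travel of the proud cover down its bore, m: 0 to 0.003 as found (proud), 0.012 = fully home against its stop. A snap-in fit whose ring grips the bore: it needs a push of about 9 N all the way down, stays where it is left, and stops dead at 0.012.
- cover_top (a point): Centre of the flat round top (45 mm across, steel, a thin black ring round its side) of the proud cover, on the bore's axis, z up. It starts 60 to 63 mm above the table (10 to 13 mm above the block's top) and is 51 mm above the table (1 mm above the block's top) when home.
Things that resemble listed ones, but are neither listed nor needed, are in the scene too. What is shaped like the block but blue or turquoise is not meant.

How it is judged:
By the outcome, as a careful person would: the job done as asked, in the order asked, and still so for the second after the job is handed in, with the robot touching nothing.
It also fails if it takes over 42 s, if anything falls off the work surface, if the arm or the gripper's body presses on something with over 40 N, if the wrist force passes 120 N, or if a joint passes its speed limit or range.

## Working session

There is one attempt and no reset: what is moved stays moved. The work goes in short steps, Python scripts to look and compute and a tool call to move; the robot and the scene stay as the last step left them, time stands still between calls to the robot, and variables do not carry over. Pictures are saved under pics/ and viewed, at most 10 in all, crops included, and the job is handed in when it is done.

Besides the shell and the picture viewer there is one more tool, called after ">>>" by a JSON object that holds its "api" and its "payload". move_arm: Moves the arm, as the interface text tells. Its arguments: {"type":"object","properties":{"targets":{"type":"array","items":{"type":"array"}}},"required":["targets"]}

```bash
mkdir -p pics; ls
python3 - <<'E'
from bench import arm
import cv2
s=arm.sense(); print(s)
for n in ("scene","top"):
    cv2.imwrite(f"pics/{n}0.png",arm.snapshot(n)); print(n,arm.camera_info(n))
print(arm.camera_info("wrist"),arm.grip_depth)
E
```

```text
pics
{'t': 0.0, 'q': array([ 1.15615345,  0.6293474 ,  0.03840539,  1.5183635 , -0.02695582,
        0.99627299, -0.02001065]), 'qvel': array([-7.98022767e-05,  8.99488946e-04,  6.94769885e-04, -4.92008716e-04,
       -9.15088834e-04,  7.40274813e-04,  5.14152075e-05]), 'effort': array([ 3.52664674e-04, -5.63408983e+01,  1.22640196e+00, -1.93445402e+01,
        1.09668795e-02,  1.04856893e-02, -2.88326461e-06]), 'position': array([ 0.2220023 , -0.61025952,  0.23038903]), 'tcp_rot': array([-3.09210336e+00, -5.44934466e-01,  5.72617166e-04]), 'wrist_force': array([-0.67051587,  0.33619542, -0.03887921]), 'ft_torque': array([ 0.00397634,  0.00080484, -0.03422262]), 'gripper_force': 0.0, 'grip_width': 0.08537889176686382}
scene {'vfov': 46.86758165874814, 'cx': 321.75256111043103, 'cy': 233.38999997761405, 'R': array([[-0.55544027,  0.83154502,  0.00435738],
       [ 0.67421037,  0.45340162, -0.58298143],
       [-0.48675094, -0.32087357, -0.8124738 ]]), 't': array([ 0.28493166, -0.31936364,  1.1327948 ])}
top {'vfov': 43.360828733547066, 'cx': 323.0284235787676, 'cy': 245.40480393901052, 'R': array([[ 0.01668774, -0.9998455 ,  0.0055219 ],
       [-0.99156334, -0.01725901, -0.12846897],
       [ 0.12854442, -0.00333146, -0.99169816]]), 't': array([-0.00192437,  0.51201935,  0.86251924])}
{'vfov': 68.3723893940528, 'cx': 320.09494812500355, 'cy': 234.6233749109997, 'T_tool_cam': array([[-2.56594812e-04, -9.45660785e-01, -3.25154754e-01,
         8.47113963e-02],
       [ 9.99999882e-01, -3.76865592e-04,  3.06906874e-04,
         3.46233915e-04],
       [-4.12769434e-04, -3.25154637e-01,  9.45660770e-01,
        -1.42613176e-01],
       [ 0.00000000e+00,  0.00000000e+00,  0.00000000e+00,
         1.00000000e+00]])} 0.0187
```

View pics/scene0.png

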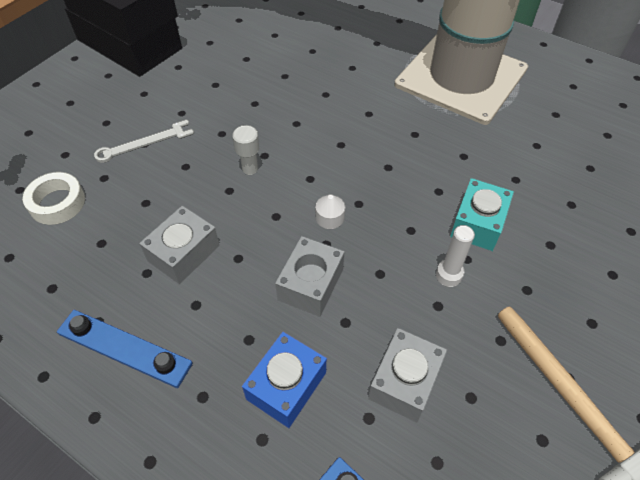

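View pics/top0.png

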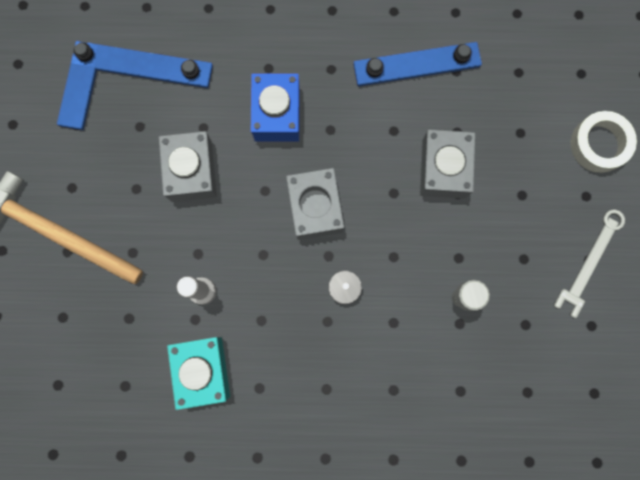

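Candidates, by pixel:
- **Punch:** the broad-footed part is at top (200,290) / scene (455,255). The conical part is at top (345,287), and the thick-headed one at top (474,296).
- **Grey blocks with covers:** left at top (184,162) / scene (410,367), and right at top (450,160) / scene (178,236). The open block is at top (315,203). The blue and turquoise blocks don't count.

Next I'll triangulate the two grey blocks' covers and the punch, and make one close crop.

```bash
cat > h.py <<'E'
import numpy as np, cv2
from bench import arm
def cam(n):
    c=arm.camera_info(n)
    f=240/np.tan(np.radians(c["vfov"]/2)); K=np.array([[f,0,c["cx"]],[0,f,c["cy"]],[0,0,1]])
    if "R" in c: return K,np.array(c["R"]),np.array(c["t"])
    s=arm.sense(); T=np.eye(4); T[:3,:3]=cv2.Rodrigues(s["tcp_rot"])[0]; T[:3,3]=s["position"]
    M=np.linalg.inv(T@c["T_tool_cam"]); return K,M[:3,:3],M[:3,3]
def plane(C,px,z):
    K,R,t=C; d=R.T@np.linalg.solve(K,[px[0],px[1],1]); o=-R.T@t
    return o+d*(z-o[2])/d[2]
def tri(A,a,B,b):
    P=[K@np.c_[R,t] for K,R,t in (A,B)]
    X=cv2.triangulatePoints(P[0],P[1],np.float64(a).reshape(2,1),np.float64(b).reshape(2,1)); return (X[:3]/X[3]).ravel()
def proj(C,X):
    K,R,t=C; p=K@(R@np.array(X)+t); return p[:2]/p[2]
def blobs(im,lo,hi=256,roi=None,amin=40):
    g=im.min(2); m=((g>=lo)&(g<hi)).astype(np.uint8)
    if roi: z=np.zeros_like(m); x0,y0,x1,y1=roi; z[y0:y1,x0:x1]=m[y0:y1,x0:x1]; m=z
    cs=cv2.findContours(m,cv2.RETR_EXTERNAL,cv2.CHAIN_APPROX_NONE)[0]
    return [(cv2.fitEllipse(c),cv2.contourArea(c)) for c in cs if cv2.contourArea(c)>amin]
E
python3 - <<'E'
from h import *
S,T=cam("scene"),cam("top"); s=cv2.imread("pics/scene0.png"); t=cv2.imread("pics/top0.png")
b={}
for n,rs,rt in (("L",(385,340,435,390),(162,140,205,182)),("R",(155,215,200,255),(430,140,470,180)),("turq",(465,180,510,220),(175,352,215,395)),("blue",(260,345,310,395),(255,80,295,120))):
    a=max(blobs(s,175,roi=rs),key=lambda b:b[1]);c=max(blobs(t,175,roi=rt),key=lambda b:b[1])
    print(n,np.round(a[0],1) if 0 else a, c, tri(S,a[0][0],T,c[0][0]).round(4))
for r in ((435,220,480,290),): print(blobs(s,150,roi=r),blobs(s,200,roi=r))
print(blobs(t,200,roi=(170,270,220,310)),blobs(t,130,roi=(170,270,220,310)))
A=cv2.resize(s[210:420,350:490],None,fx=2.8,fy=2.8,interpolation=2);B=cv2.resize(s[190:295,140:240],(400,420),interpolation=2)
C=cv2.resize(t[255:325,160:230],None,fx=5.7,fy=5.7,interpolation=2)
o=np.zeros((588,800,3),np.uint8);o[:588,:392]=A;B=cv2.resize(B,(300,315));o[:315,392:692]=B;C=cv2.resize(C,(270,270));o[315:585,392:662]=C
cv2.imwrite("pics/crop1.png",o)
E
```

```text
L (((410.54962158203125, 364.57867431640625), (30.702924728393555, 33.44404220581055), 121.63911437988281), 805.0) (((182.58274841308594, 160.5021209716797), (27.62992286682129, 28.976905822753906), 82.93021392822266), 627.0) [0.6302 0.2145 0.0599]
R (((176.9496307373047, 235.2355499267578), (22.028606414794922, 28.484689712524414), 72.79499053955078), 490.0) (((449.7145690917969, 159.97532653808594), (26.278045654296875, 27.461843490600586), 118.33567810058594), 565.5) [ 0.6408 -0.1788  0.0496]
turq (((486.9732360839844, 199.98471069335938), (20.254878997802734, 27.175432205200195), 106.72991943359375), 430.5) (((193.92984008789062, 373.37628173828125), (29.30109977722168, 30.327068328857422), 36.176822662353516), 696.0) [0.3249 0.1844 0.061 ]
blue (((283.92156982421875, 368.950439453125), (31.909969329833984, 33.1322021484375), 62.37083435058594), 827.5) (((273.5671691894531, 99.0145263671875), (26.37779426574707, 27.575937271118164), 82.82781982421875), 570.0) [0.7256 0.0839 0.0616]
[(((455.4079895019531, 255.5778045654297), (25.260820388793945, 59.665557861328125), 18.86089324951172), 693.0)] [(((452.6253967285156, 274.2982177734375), (11.250872611999512, 19.95412826538086), 80.37664794921875), 94.5), (((464.1827697753906, 233.355712890625), (14.637528419494629, 17.84915542602539), 113.84160614013672), 203.5)]
[(((186.43258666992188, 286.1907958984375), (17.41136360168457, 17.98203468322754), 38.261131286621094), 244.5)] [(((200.0590362548828, 289.84136962890625), (23.1671142578125, 24.90526580810547), 48.68193054199219), 137.0), (((186.45260620117188, 286.1618347167969), (20.27570343017578, 20.989665985107422), 46.96088790893555), 332.5)]
```

View pics/crop1.png

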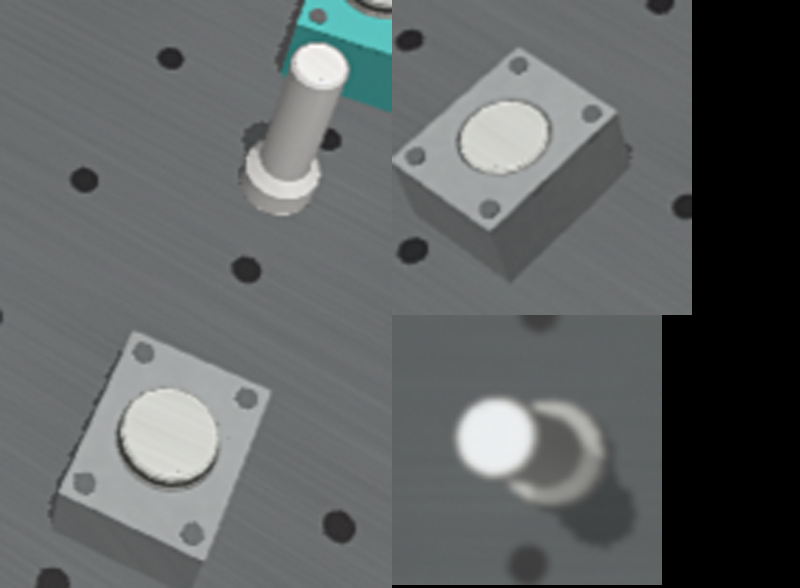

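The left block, top (184,162), is the proud one: a thick black ring shows and its cover triangulates at z≈0.060. The right block's cover is flush at z≈0.050. The broad-footed punch is confirmed at scene (455,255).

```bash
cat >> h.py <<'E'
def rel(goal):
    s=arm.sense(); R=cv2.Rodrigues(s["tcp_rot"])[0]
    return (R.T@(np.array(goal)-s["position"])).round(4)
E
python3 - <<'E'
from h import *
S,T=cam("scene"),cam("top")
a,b=(464.18,233.36),(186.43,286.19)
print("tri",tri(S,a,T,b).round(4),plane(S,a,.115).round(4),plane(T,b,.115).round(4))
print("foot ring",plane(T,(200.06,289.84),.018))
print("cover planes",plane(S,(410.55,364.58),.061).round(4),plane(T,(182.58,160.5),.061).round(4))
p=plane(T,b,.115); print(proj(T,(p[0],p[1],.018)),proj(S,(p[0],p[1],.018)))
print(cv2.Rodrigues(arm.sense()["tcp_rot"])[0].round(3)); print(rel((.5,-.2,.23)),rel((p[0],p[1],.23)))
E
```

```text
tri [0.4434 0.1892 0.1122] [0.4454 0.1898 0.115 ] [0.4434 0.1883 0.115 ]
foot ring [0.44386143 0.1891582  0.018     ]
cover planes [0.6306 0.2147 0.061 ] [0.6299 0.2142 0.061 ]
[200.65444    290.18497535] [450.18242387 269.17594639]
[[ 0.94   0.342 -0.001]
 [ 0.342 -0.94   0.002]
 [-0.    -0.002 -1.   ]]
[ 0.4015 -0.2906  0.001 ] [ 0.481  -0.6748  0.0016]
```

>>> {"api": "move_arm", "payload": {"targets": [[[0, 0, 0], [0.025, -0.018, 0], 1], [[0, 0, 0], [0.025, -0.018, 0], 1], [[0, 0, 0], [0.025, -0.018, 0], 1], [[0, 0, 0], [0.025, -0.018, 0], 1], [[0, 0, 0], [0.025, -0.018, 0], 1], [[0, 0, 0], [0.025, -0.018, 0], 1], [[0, 0, 0], [0.025, -0.018, 0], 1], [[0, 0, 0], [0.025, -0.018, 0], 1], [[0, 0, 0], [0.025, -0.018, 0], 1], [[0, 0, 0], [0.025, -0.018, 0], 1], [[0, 0, 0], [0.025, -0.018, 0], 1], [[0, 0, 0], [0.025, -0.018, 0], 1]]}}

```text
t: 1.1
position: [0.4307, -0.3039, 0.2311]
tcp_rot: [-3.094, -0.545, 0.001]
wrist_force: [0.2, 0.4, -0.0]
grip_width: 0.0854
gripper_force: 0.0
```

>>> {"api": "move_arm", "payload": {"targets": [[[0, 0, 0], [0.012, -0.03, 0], 1], [[0, 0, 0], [0.012, -0.03, 0], 1], [[0, 0, 0], [0.012, -0.03, 0], 1], [[0, 0, 0], [0.012, -0.03, 0], 1], [[0, 0, 0], [0.012, -0.03, 0], 1], [[0, 0, 0], [0.012, -0.03, 0], 1], [[0, 0, 0], [0.012, -0.03, 0], 1], [[0, 0, 0], [0.012, -0.03, 0], 1], [[0, 0, 0], [0.012, -0.03, 0], 1], [[0, 0, 0], [0.012, -0.03, 0], 1], [[0, 0, 0], [0.012, -0.03, 0], 1], [[0, 0, 0], [0, 0, 0], 1]]}}

```text
t: 2.1
position: [0.4415, 0.057, 0.2313]
tcp_rot: [-3.088, -0.56, -0.002]
wrist_force: [1.0, 0.1, -0.4]
grip_width: 0.085
gripper_force: 0.0
```

Run:
```python
from h import *
s=arm.sense(); print(s["position"],s["q"].round(2),s["tcp_rot"],rel((.444,.189,.23)),rel((.444,.189,.071)))
W=cam("wrist"); w=arm.snapshot("wrist"); cv2.imwrite("pics/w1.png",w)
print(proj(W,(.444,.189,.115)))
print([ (b[0],b[1],plane(W,b[0][0],.115).round(4)) for b in blobs(w,200)])
```

```text
[0.44154201 0.05701952 0.23129654] [-0.15  0.34 -0.05  2.06  0.02  0.74 -1.42] [-3.08766707e+00 -5.59542322e-01 -1.85860291e-03] [ 0.0486 -0.1227  0.0018] [ 0.0483 -0.1222  0.1608]
[151.33894314 165.94304432]
[(((231.39593505859375, 434.1478271484375), (9.317131042480469, 19.945707321166992), 108.50896453857422), 94.0, array([0.218 , 0.0643, 0.115 ])), (((580.6962280273438, 312.80169677734375), (34.1143798828125, 42.30526351928711), 62.52468490600586), 1131.0, array([ 0.4496, -0.1727,  0.115 ])), (((154.87469482421875, 274.1368103027344), (36.861244201660156, 44.28556823730469), 121.5516586303711), 1280.5, array([0.3593, 0.1685, 0.115 ])), (((399.0895690917969, 217.78561401367188), (35.274662017822266, 47.06381607055664), 73.06277465820312), 1246.0, array([0.4716, 0.0039, 0.115 ])), (((151.460693359375, 164.08836364746094), (33.03946304321289, 36.66283416748047), 139.35345458984375), 948.5, array([0.4454, 0.1892, 0.115 ])), (((197.28964233398438, 145.03607177734375), (22.71170425415039, 33.07966613769531), 116.64237976074219), 228.0, array([0.4702, 0.1613, 0.115 ]))]
```

View pics/w1.png

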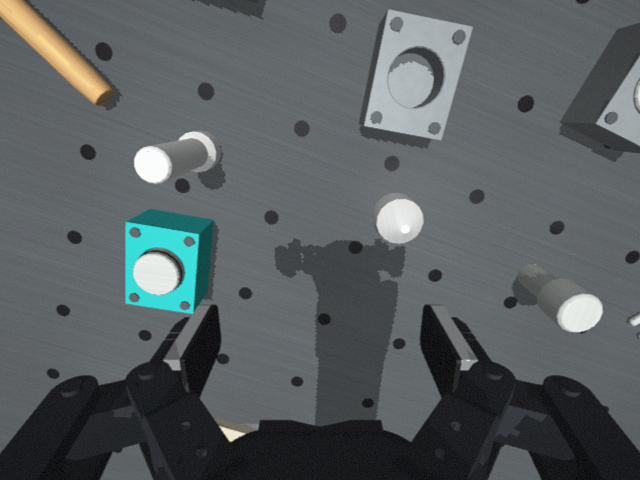

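The punch top shows at wrist pixel (151,164), which puts it at (0.445,0.189) and agrees with the other views.

>>> {"api": "move_arm", "payload": {"targets": [[[0, 0, 0], [0.0082, -0.0204, 0], 1], [[0, 0, 0], [0.0082, -0.0204, 0], 1], [[0, 0, 0], [0.0082, -0.0204, 0], 1], [[0, 0, 0], [0.0082, -0.0204, 0], 1], [[0, 0, 0], [0.0082, -0.0204, 0], 1], [[0, 0, 0], [0.0082, -0.0204, 0], 1], [[0, 0, 0], [0, 0, 0.02], 1], [[0, 0, 0], [0, 0, 0.02], 1], [[0, 0, 0], [0, 0, 0.02], 1], [[0, 0, 0], [0, 0, 0.02], 1], [[0, 0, 0], [0, 0, 0], 1], [[0, 0, 0], [0, 0, 0], 1]]}}

```text
t: 3.15
position: [0.4455, 0.1804, 0.1507]
tcp_rot: [3.093, 0.543, -0.004]
wrist_force: [-0.2, -0.5, -0.0]
grip_width: 0.0853
gripper_force: 0.0
```

Run:
```python
from h import *
s=arm.sense(); print(s["position"],s["tcp_rot"],rel((.4447,.189,.071)))
R=cv2.Rodrigues(s["tcp_rot"])[0]; print(R[:,2])
W=cam("wrist"); w=arm.snapshot("wrist"); cv2.imwrite("pics/w2.png",w)
print(proj(W,(.4447,.189,.115)))
print([ (b[0],b[1],plane(W,b[0][0],.115).round(4)) for b in blobs(w,200,amin=300)])
```

```text
[0.44552049 0.18042565 0.15071588] [ 3.09313536  0.54286059 -0.00404914] [ 0.0024 -0.0084  0.0797]
[-0.00233617 -0.00160663 -0.99999598]
[304.25220859 270.79446518]
[(((262.8275451660156, 371.1558532714844), (42.6544303894043, 52.16156768798828), 100.70584106445312), 1745.0, array([0.3719, 0.1908, 0.115 ])), (((553.3129272460938, 297.50732421875), (45.35014343261719, 57.45357894897461), 84.34632873535156), 1944.0, array([0.4771, 0.0503, 0.115 ])), (((302.4945068359375, 267.6889953613281), (41.21220779418945, 46.21333694458008), 79.08833312988281), 1486.0, array([0.4461, 0.1905, 0.115 ])), (((308.0087890625, 220.88343811035156), (43.369873046875, 43.9111213684082), 174.7174835205078), 462.5, array([0.4726, 0.1966, 0.115 ]))]
```

>>> {"api": "move_arm", "payload": {"targets": [[[0, 0, 0], [0.0035, -0.009, 0], 1], [[0, 0, 0], [0, 0, 0.016], 1], [[0, 0, 0], [0, 0, 0.016], 1], [[0, 0, 0], [0, 0, 0.016], 1], [[0, 0, 0], [0, 0, 0.016], 1], [[0, 0, 0], [0, 0, 0.016], 1], [[0, 0, 0], [0, 0, 0], 1], [[0, 0, 0], [0, 0, 0], 1]]}}

```text
t: 3.87
position: [0.4465, 0.192, 0.0718]
tcp_rot: [-3.094, -0.546, -0.001]
wrist_force: [-0.2, 0.0, -0.1]
grip_width: 0.0854
gripper_force: 0.0
```

>>> {"api": "move_arm", "payload": {"targets": [[[0, 0, 0], [0, 0, 0], 0.3], [[0, 0, 0], [0, 0, 0], 0.1], [[0, 0, 0], [0, 0, 0], 0], [[0, 0, 0], [0, 0, 0], -0.2], [[0, 0, 0], [0, 0, 0], -0.4], [[0, 0, 0], [0, 0, 0], -1], [[0, 0, 0], [0, 0, 0], -1], [[0, 0, 0], [0, 0, 0], -1], [[0, 0, 0], [0, 0, 0], -1], [[0, 0, 0], [0, 0, 0], -1]]}}

```text
t: 4.7
position: [0.4467, 0.1914, 0.0721]
tcp_rot: [-3.094, -0.545, -0.002]
wrist_force: [-0.5, -0.3, 6.0]
grip_width: 0.0267
gripper_force: 58.5
```

>>> {"api": "move_arm", "payload": {"targets": [[[0, 0, 0], [0, 0, -0.005], -1], [[0, 0, 0], [0, 0, -0.015], -1], [[0, 0, 0], [0, 0, -0.02], -1], [[0, 0, 0], [0, 0, -0.02], -1], [[0, 0, 0], [0, 0, -0.02], -1], [[0, 0, 0], [0, 0, -0.01], -1], [[0, 0, 0], [0, 0, 0], -1], [[0, 0, 0], [0, 0, 0], -1]]}}

```text
t: 5.37
position: [0.4461, 0.1914, 0.1616]
tcp_rot: [-3.094, -0.545, -0.001]
wrist_force: [0.4, -0.3, -3.1]
grip_width: 0.0263
gripper_force: 59.4
```

Run:
```python
from h import *
s=arm.sense(); print(s["position"],s["tcp_rot"],s["wrist_force"],s["grip_width"],rel((.6303,.2145,s["position"][2])))
for n in("scene","wrist","top"):
  C=cam(n); im=arm.snapshot(n); cv2.imwrite(f"pics/{n}3.png",im)
  p=s["position"]; print(n,[proj(C,(p[0],p[1],p[2]-.071+d)).round(1) for d in (0,.018,.115)])
a=cv2.imread("pics/scene3.png");b=cv2.imread("pics/wrist3.png");t=cv2.imread("pics/top3.png")
o=np.zeros((600,800,3),np.uint8)
o[:480,:400]=cv2.resize(a[150:330,380:530],(400,480));o[:400,400:]=cv2.resize(b[140:380,200:440],(400,400));o[400:,400:]=cv2.resize(t[240:340,120:320],(400,200))
cv2.imwrite("pics/crop3.png",o)
```

```text
[0.4461499  0.19137037 0.16158292] [-3.09375651e+00 -5.44980095e-01 -1.08518986e-03] [ 0.35187113 -0.27338823 -3.05947607] 0.026254041179371343 [1.81e-01 4.12e-02 1.00e-04]
scene [array([461.2, 244.3]), array([464. , 236.9]), array([480.6, 191.8])]
wrist [array([319.3, 250.5]), array([319.3, 261.6]), array([318.8, 375.3])]
top [array([188.1, 285.2]), array([185.2, 284.4]), array([167.2, 279.1])]
```

View pics/crop3.png

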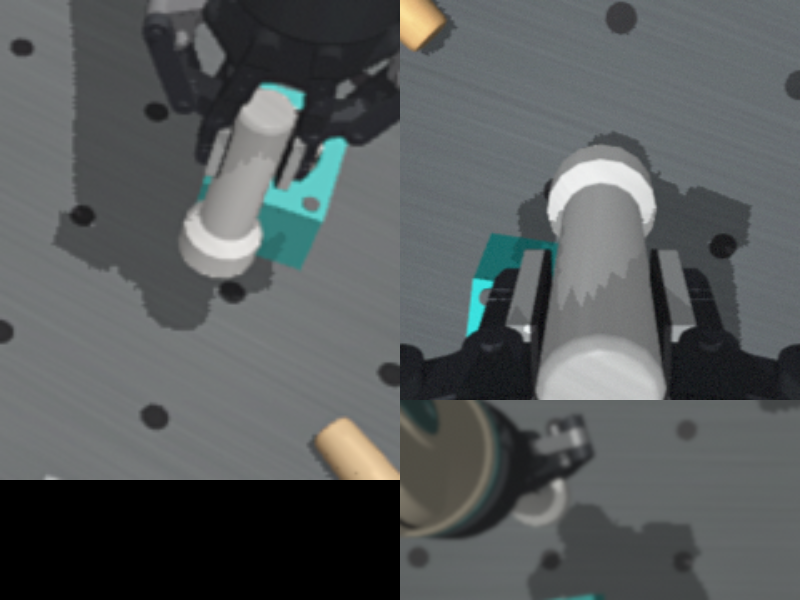

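The punch is held upright. Its foot ring sits at wrist (320,263) against a predicted (319,262), and scene (463,238) against (464,237). I'll carry it over the cover.

>>> {"api": "move_arm", "payload": {"targets": [[[0, 0, 0], [0.01, 0.0022, 0], -1], [[0, 0, 0], [0.019, 0.0043, 0], -1], [[0, 0, 0], [0.019, 0.0043, 0], -1], [[0, 0, 0], [0.019, 0.0043, 0], -1], [[0, 0, 0], [0.019, 0.0043, 0], -1], [[0, 0, 0], [0.019, 0.0043, 0], -1], [[0, 0, 0], [0.019, 0.0043, 0], -1], [[0, 0, 0], [0.019, 0.0043, 0], -1], [[0, 0, 0], [0.019, 0.0043, 0], -1], [[0, 0, 0], [0.019, 0.0046, 0], -1], [[0, 0, 0], [0, 0, 0], -1], [[0, 0, 0], [0, 0, 0], -1]]}}

```text
t: 6.52
position: [0.6301, 0.214, 0.1593]
tcp_rot: [3.093, 0.544, -0.004]
wrist_force: [-0.8, 0.7, -3.1]
grip_width: 0.0265
gripper_force: 59.3
```

Run:
```python
from h import *
s=arm.sense(); print(s["position"],s["tcp_rot"],s["wrist_force"],s["grip_width"],rel((.6303,.2145,.1335)))
print(cv2.Rodrigues(s["tcp_rot"])[0][:,2])
p=s["position"]
for n in("scene","wrist"):
  C=cam(n); im=arm.snapshot(n); cv2.imwrite(f"pics/{n}4.png",im)
  print(n,[proj(C,(p[0],p[1],p[2]-.072+d)).round(1) for d in (0,.018,.115)],proj(C,(.6303,.2145,.061)))
a=cv2.imread("pics/scene4.png");b=cv2.imread("pics/wrist4.png")
o=np.zeros((480,800,3),np.uint8)
o[:,:400]=cv2.resize(a[260:440,340:490],(400,480));o[:400,400:]=cv2.resize(b[140:380,200:440],(400,400))
cv2.imwrite("pics/crop4.png",o)
```

```text
[0.63010323 0.21401655 0.15931378] [ 3.09347967  0.54398201 -0.00423299] [-0.79265431  0.67917273 -3.07455546] 0.026494506070816617 [ 0.0004 -0.0004  0.0258]
[-0.00254288 -0.00110227 -0.99999616]
scene [array([413.1, 355.7]), array([415.2, 349.7]), array([428. , 312.3])] [410.54406064 364.2916454 ]
wrist [array([320.1, 248.7]), array([320.2, 259.7]), array([320.3, 371. ])] [319.5861889  234.93964215]
```

View pics/crop4.png

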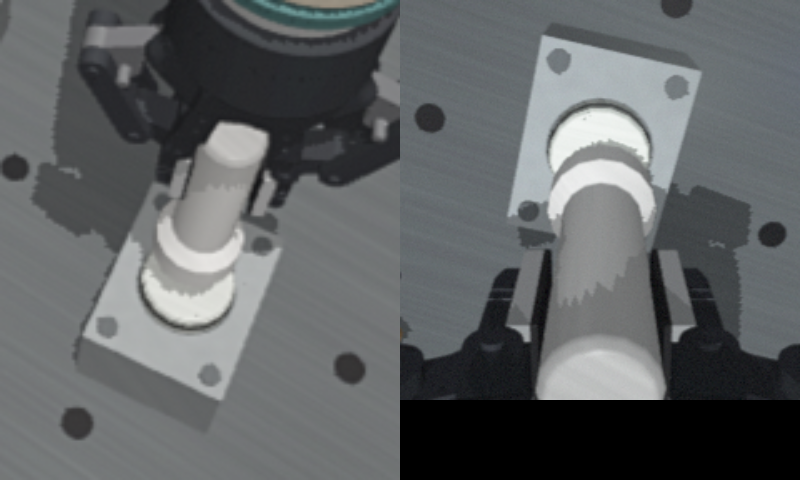

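The foot is centred over the cover: both sit at wrist column ≈320, and the cover centre is near its predicted pixel. Descending.

>>> {"api": "move_arm", "payload": {"targets": [[[0, 0, 0], [0.0003, -0.0003, 0.006], -1], [[0, 0, 0], [0, 0, 0.006], -1], [[0, 0, 0], [0, 0, 0.005], -1], [[0, 0, 0], [0, 0, 0.003], -1], [[0, 0, 0], [0, 0, 0.001], -1], [[0, 0, 0], [0, 0, 0.001], -1], [[0, 0, 0], [0, 0, 0.001], -1], [[0, 0, 0], [0, 0, 0.001], -1]]}}

```text
t: 7.28
position: [0.6307, 0.215, 0.1375]
tcp_rot: [-3.094, -0.545, -0.001]
wrist_force: [0.3, 0.0, -2.6]
grip_width: 0.0268
gripper_force: 59.3
```

>>> {"api": "move_arm", "payload": {"targets": [[[0, 0, 0], [0, 0, 0.001], -1], [[0, 0, 0], [0, 0, 0.001], -1], [[0, 0, 0], [0, 0, 0.001], -1], [[0, 0, 0], [0, 0, 0.001], -1]]}}

```text
t: 7.62
position: [0.6306, 0.2149, 0.1333]
tcp_rot: [-3.094, -0.545, -0.0]
wrist_force: [-1.0, 0.4, 2.0]
grip_width: 0.0265
gripper_force: 59.9
```

>>> {"api": "move_arm", "payload": {"targets": [[[0, 0, 0], [0, 0, 0.001], -1], [[0, 0, 0], [0, 0, 0.001], -1], [[0, 0, 0], [0, 0, 0.001], -1], [[0, 0, 0], [0, 0, 0.001], -1]]}}

```text
t: 7.95
position: [0.6309, 0.215, 0.1308]
tcp_rot: [-3.094, -0.545, -0.002]
wrist_force: [-1.7, -1.2, 6.3]
grip_width: 0.0265
gripper_force: 60.1
```

>>> {"api": "move_arm", "payload": {"targets": [[[0, 0, 0], [0, 0, 0.001], -1], [[0, 0, 0], [0, 0, 0.001], -1], [[0, 0, 0], [0, 0, 0.001], -1], [[0, 0, 0], [0, 0, 0.001], -1], [[0, 0, 0], [0, 0, 0.001], -1], [[0, 0, 0], [0, 0, 0.001], -1]]}}

```text
t: 8.45
position: [0.6309, 0.215, 0.1248]
tcp_rot: [-3.094, -0.545, -0.002]
wrist_force: [-2.0, -1.2, 6.3]
grip_width: 0.0268
gripper_force: 60.1
```

>>> {"api": "move_arm", "payload": {"targets": [[[0, 0, 0], [0, 0, 0.001], -1], [[0, 0, 0], [0, 0, 0.001], -1], [[0, 0, 0], [0, 0, 0.001], -1]]}}

```text
t: 8.7
position: [0.6313, 0.2152, 0.123]
tcp_rot: [-3.094, -0.545, -0.003]
wrist_force: [-4.2, -0.8, 18.3]
grip_width: 0.027
gripper_force: 61.1
```

>>> {"api": "move_arm", "payload": {"targets": [[[0, 0, 0], [0, 0, 0.001], -1], [[0, 0, 0], [0, 0, 0], -1], [[0, 0, 0], [0, 0, 0], -1]]}}

```text
t: 8.95
position: [0.6313, 0.2151, 0.123]
tcp_rot: [-3.094, -0.545, -0.004]
wrist_force: [-4.6, -2.4, 17.2]
grip_width: 0.0266
gripper_force: 61.2
```

The punch has stopped dead with about 20 N on it and the foot at z≈0.051. I'll lift straight up and check.

>>> {"api": "move_arm", "payload": {"targets": [[[0, 0, 0], [0, 0, -0.002], -1], [[0, 0, 0], [0, 0, -0.003], -1], [[0, 0, 0], [0, 0, -0.006], -1], [[0, 0, 0], [0, 0, -0.008], -1], [[0, 0, 0], [0, 0, -0.01], -1], [[0, 0, 0], [0, 0, -0.01], -1], [[0, 0, 0], [0, 0, 0], -1]]}}

```text
t: 9.53
position: [0.6323, 0.2156, 0.1613]
tcp_rot: [-3.093, -0.545, -0.008]
wrist_force: [0.6, -0.4, -1.9]
grip_width: 0.0267
gripper_force: 59.4
```

>>> {"api": "move_arm", "payload": {"targets": [[[0, 0, 0], [-0.01, -0.0023, 0], -1], [[0, 0, 0], [-0.019, -0.0043, 0], -1], [[0, 0, 0], [-0.019, -0.0043, 0], -1], [[0, 0, 0], [-0.019, -0.0043, 0], -1], [[0, 0, 0], [-0.019, -0.0043, 0], -1], [[0, 0, 0], [-0.019, -0.0043, 0], -1], [[0, 0, 0], [-0.019, -0.0043, 0], -1], [[0, 0, 0], [-0.019, -0.0043, 0], -1], [[0, 0, 0], [-0.019, -0.0043, 0], -1], [[0, 0, 0], [-0.019, -0.0043, 0], -1], [[0, 0, 0], [0, 0, 0], -1], [[0, 0, 0], [0, 0, 0], -1]]}}

```text
t: 10.53
position: [0.446, 0.1917, 0.1588]
tcp_rot: [-3.094, -0.546, -0.001]
wrist_force: [0.8, 0.5, -2.5]
grip_width: 0.0268
gripper_force: 59.3
```

Run:
```python
from h import *
s=arm.sense(); print(s["position"],s["tcp_rot"],s["wrist_force"],s["grip_width"],rel((.446,.1912,.073)))
p=s["position"]
S,T=cam("scene"),cam("top"); im=arm.snapshot("scene");t=arm.snapshot("top");w=arm.snapshot("wrist");W=cam("wrist")
a=max(blobs(im,175,roi=(385,340,435,395)),key=lambda b:b[1]);c=max(blobs(t,165,roi=(162,140,205,182)),key=lambda b:b[1])
print(a,c,tri(S,a[0][0],T,c[0][0]))
print([proj(W,(p[0],p[1],p[2]-.072+d)).round(1) for d in (0,.018,.115)],[proj(S,(p[0],p[1],p[2]-.072+d)).round(1) for d in (0,.018,.115)])
o=np.zeros((600,800,3),np.uint8)
o[:480,:400]=cv2.resize(im[150:330,380:530],(400,480));o[:400,400:]=cv2.resize(w[140:380,200:440],(400,400));o[400:600,400:600]=cv2.resize(im[325:415,360:450],(200,200));o[400:600,600:800]=cv2.resize(t[125:205,145:225],(200,200))
cv2.imwrite("pics/crop5.png",o)
```

```text
[0.44600003 0.19172564 0.15878038] [-3.09358117e+00 -5.46322036e-01 -7.54587978e-04] [ 0.81277924  0.51541851 -2.47933474] 0.026818680386074902 [-0.0002  0.0005  0.0858]
(((409.5282897949219, 367.4986267089844), (50.48234939575195, 54.96847152709961), 15.976648330688477), 895.5) (((183.77622985839844, 161.1615447998047), (45.647666931152344, 48.12538528442383), 61.17817687988281), 1613.5) [0.63118638 0.21459951 0.05237897]
[array([318.8, 253.4]), array([318.8, 264.5]), array([317.8, 377.5])] [array([461. , 245.9]), array([463.7, 238.6]), array([480.2, 193.8])]
```

View pics/crop5.png

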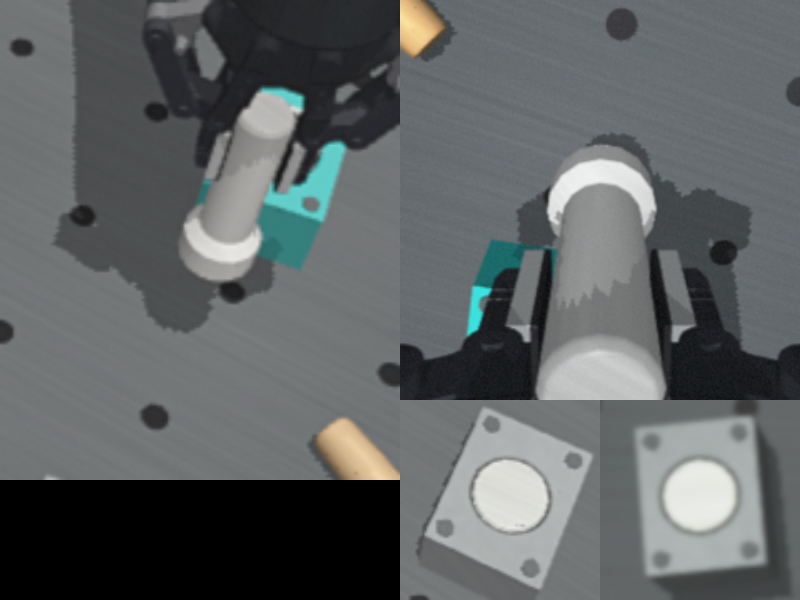

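The cover now looks flush, with a thin even ring like the home one, at z≈0.052. The punch hasn't shifted in the grip. Setting it down.

>>> {"api": "move_arm", "payload": {"targets": [[[0, 0, 0], [0, 0, 0.01], -1], [[0, 0, 0], [0, 0, 0.018], -1], [[0, 0, 0], [0, 0, 0.018], -1], [[0, 0, 0], [0, 0, 0.018], -1], [[0, 0, 0], [0, 0, 0.012], -1], [[0, 0, 0], [0, 0, 0.005], -1], [[0, 0, 0], [0, 0, 0.001], -1], [[0, 0, 0], [0, 0, 0], -1]]}}

```text
t: 11.35
position: [0.4471, 0.1917, 0.0763]
tcp_rot: [-3.094, -0.545, -0.001]
wrist_force: [0.2, 0.7, -2.6]
grip_width: 0.027
gripper_force: 59.3
```

>>> {"api": "move_arm", "payload": {"targets": [[[0, 0, 0], [0, 0, 0.001], -1], [[0, 0, 0], [0, 0, 0.001], -1], [[0, 0, 0], [0, 0, 0], -1]]}}

```text
t: 11.6
position: [0.4469, 0.1918, 0.0748]
tcp_rot: [-3.094, -0.545, -0.002]
wrist_force: [-0.0, -0.3, -2.6]
grip_width: 0.0265
gripper_force: 59.3
```

>>> {"api": "move_arm", "payload": {"targets": [[[0, 0, 0], [0, 0, 0.001], -1], [[0, 0, 0], [0, 0, 0.001], -1], [[0, 0, 0], [0, 0, 0], -1]]}}

```text
t: 11.85
position: [0.4464, 0.1916, 0.0723]
tcp_rot: [3.094, 0.545, 0.0]
wrist_force: [0.4, -0.2, -2.1]
grip_width: 0.0265
gripper_force: 59.3
```

>>> {"api": "move_arm", "payload": {"targets": [[[0, 0, 0], [0, 0, 0.0007], -1], [[0, 0, 0], [0, 0, 0], -1]]}}

```text
t: 12.02
position: [0.4466, 0.1916, 0.0721]
tcp_rot: [-3.094, -0.545, -0.001]
wrist_force: [-0.3, 0.5, 4.2]
grip_width: 0.0265
gripper_force: 59.8
```

It has touched down. Opening gently.

>>> {"api": "move_arm", "payload": {"targets": [[[0, 0, 0], [0, 0, 0], -0.3], [[0, 0, 0], [0, 0, 0], -0.2], [[0, 0, 0], [0, 0, 0], 0], [[0, 0, 0], [0, 0, 0], 0.3], [[0, 0, 0], [0, 0, 0], 0.6], [[0, 0, 0], [0, 0, 0], 1], [[0, 0, 0], [0, 0, 0], 1], [[0, 0, 0], [0, 0, 0], 1]]}}

```text
t: 12.68
position: [0.4464, 0.1916, 0.0716]
tcp_rot: [3.094, 0.545, -0.0]
wrist_force: [-0.3, -0.7, -0.3]
grip_width: 0.0853
gripper_force: 0.0
```

>>> {"api": "move_arm", "payload": {"targets": [[[0, 0, 0], [0, 0, -0.01], 1], [[0, 0, 0], [0, 0, -0.015], 1], [[0, 0, 0], [0, 0, -0.02], 1], [[0, 0, 0], [0, 0, -0.02], 1], [[0, 0, 0], [0, 0, -0.02], 1], [[0, 0, 0], [0, 0, -0.02], 1], [[0, 0, 0], [0, 0, -0.02], 1], [[0, 0, 0], [0, 0, -0.015], 1], [[0, 0, 0], [-0.012, 0.03, 0], 1], [[0, 0, 0], [-0.012, 0.03, 0], 1], [[0, 0, 0], [-0.012, 0.03, 0], 1], [[0, 0, 0], [0, 0, 0], 1]]}}

```text
t: 13.68
position: [0.4425, 0.0877, 0.2123]
tcp_rot: [3.092, 0.531, -0.002]
wrist_force: [-0.8, 0.2, -0.8]
grip_width: 0.0857
gripper_force: 0.0
```

Run:
```python
from h import *
s=arm.sense(); print(s["t"],s["position"],s["wrist_force"],s["grip_width"])
cv2.imwrite("pics/scene6.png",arm.snapshot("scene"))
```

```text
13.6833 [0.44250753 0.08771167 0.21231962] [-0.7571648   0.24114058 -0.79336903] 0.08570784082130915
```

View pics/scene6.png

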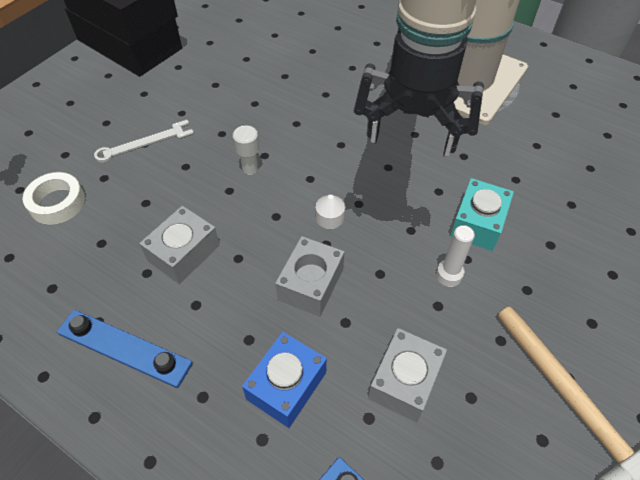

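The punch stands upright at scene (455,255), where it began. The cover at (410,368) is flush, and the gripper is clear of everything.

```bash
python3 -c "
from bench import arm
print(arm.job_done())"
```

```text
the job is handed in; nothing more can be done
None
```

The proud cover is pressed fully home, the punch is standing upright about where it was taken from, and the job was handed in at about 13.7 s with the gripper touching nothing.

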